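# Open the ratchet stop of the tin rack

## Task

The tin rack on the worktop is to be restocked, so open it up: with a fingertip press down the spring release on top of the ratchet stop and, keeping it pressed, push the stop away from the tins, all the way back against the end of the rack, then let go and move clear. Only press and push: grip and lift nothing, and leave the two tins standing in the rack and everything round it where they are.

Things in the scene. Friction and masses are not known exactly. Their poses are not given: they have to be found in the camera images.
- rack: Low tin rack fixed to the worktop: wooden deck 62 (x) x 290 (y) mm, its top 34 mm up. Origin: centre of its underside, on the worktop. Own y runs along it, z up, x to the rear. At its -y end a steel end plate, 110 mm high; at its +y end a low steel end stop, 52 mm high; along its near edge a steel bar with saw teeth below, pitch 8 mm. Two tins stand between end plate and sliding stop.
- bar_end (a point): Point on the near edge of the rack, at deck height, level with the inner face of the low end stop (rack frame: x -35.5, y +136.5, z 34 mm): the end to which the stop is to be pushed.
- row_stop (a joint): Place of the ratchet stop, m, growing along the rack's +y: 0 = close to the tins, 0.095 = against the end stop; starts at 0.004 to 0.058. A grey saddle 58 (x) x 56 (y) mm, top 60 mm up, with a jaw plate 76 mm high on the tin side. Slides with about 2 N. Blocked towards +y unless the release is held 6 mm or more down; once let up it catches again at the next tooth.
- release (a joint): How far the spring release on the stop is pressed, m: 0 = up, 0.010 = fully down; the ratchet is free from 0.006 on. The spring takes 4 N to start and 8 N at full depth; it springs up when let go.
- release_top (a point): Middle of the top face of the release, a dark rib-topped cap 40 (x) x 28 (y) mm on top of the stop, that rides along with it. Unpressed it is 84 mm above the worktop. It moves straight down. The tin-side (-y) edge of the cap is 14 mm from this point.
- thumb_rest (a point): Middle of the top edge, tin side, of the stop's thumb rest: an upright grey plate 44 mm wide, 8 mm thick, behind the cap on its +y side; its face is 16.5 mm from the cap's middle, its top 100 mm above the worktop (16 mm above the unpressed cap). A finger that presses the cap may push against it towards +y.
- paprika_tin: Round tin with a light lid, 54 mm diameter, 85 mm high, standing on the deck next to the end plate (its top 119 mm above the worktop). Origin: centre of its underside. Leave it standing there.
- yeast_tin: Round tin with a dark lid, 60 mm diameter, 75 mm high, standing on the deck between the other tin and the stop (its top 109 mm above the worktop). Origin: centre of its underside. Leave it standing there.
- card_holder: Small oak block 29 x 55 x 36 mm with an upright price card (76 mm high in all), behind the rack between the slicer and the scale. Origin: centre of its underside. Bystander.
- cheese_wedge: Wedge of cheese, 56 x 81 x 41 mm, to the left of the rack. Origin: under its middle. Bystander.
- honey_jar: Six-sided honey jar, 68 x 76 x 91 mm, far to the left of the rack. Origin: centre of its underside. Bystander.
- kitchen_timer: Round clockwork timer with a domed top, 68 mm diameter, 53 mm high, to the left of the rack. Origin: centre of its underside. Bystander.

How it is judged:
On the way, in this order (a step that is already met when the one before it is completed fails the run):
1. the release is pressed down while the stop is still where it stood (value of joint release above 0.006 m and value of joint row_stop below 0.07 m), for 0.1 s.
2. the stop is pushed back to the end of the rack (value of joint row_stop above 0.09 m), for 0.1 s.
At the end, for the whole second after the job is handed in: The stop is within 5 mm of the end of its travel, its release is let go and up (less than 6 mm down), both tins stand upright in the rack within 15 mm of where they were, and the card holder, timer, cheese and honey jar are within 20 mm of where they stood (value of joint row_stop above 0.09 m and value of joint release below 0.006 m and distance of each of paprika_tin, yeast_tin from where it was at the start of the episode below 0.015 m and angle between each of paprika_tin, yeast_tin's own z axis and vertical below 0.15 rad and distance of each of card_holder, kitchen_timer, cheese_wedge, honey_jar from where it was at the start of the episode below 0.02 m); the robot touches nothing.
It fails at once if a tin in the rack is lifted, tipped or pushed about (distance of any of paprika_tin, yeast_tin from where it was at the start of the episode above 0.03 m or angle between any of paprika_tin, yeast_tin's own z axis and vertical above 0.4 rad).
It fails at once if the card holder, timer, cheese or honey jar is moved (distance of any of card_holder, kitchen_timer, cheese_wedge, honey_jar from where it was at the start of the episode above 0.03 m).
It also fails if it takes over 32 s, if anything falls off the work surface, if the arm or the gripper's body presses on something with over 40 N, if the wrist force passes 120 N, or if a joint passes its speed limit or range.

## Robot

A 6-joint arm with a two-finger parallel gripper is mounted at the origin on a cart in front of the work surface, level with it; the furniture and walls round the work are solid. World frame = base frame: x ahead of the robot, y to its left, z up, the work surface at z = 0. Lengths are in m, angles in rad, forces in N, time in s.
With the tool pointing down it reaches from about 0.375 to 0.925 m from the base axis. Payload 5.7 kg.
Tool frame: the origin (TCP) lies midway between the tips of the shut fingers; the grasp point (between the pads) lies 19 mm behind it; z points along the fingers, y is the line along which they close (so a half turn about z gives the same grasp; the last joint's range is limited). The gripper opens to 85 mm and grips with 20 to 120 N. Pads are 22 mm wide; open, the fingers measure 114 mm over their backs; the gripper's body (76 mm by 85 mm) begins 54 mm behind the grasp point. The pads swing forward as they close: fully open they stand 13 mm farther back than shut.
Start: joints at [1.028, 0.359, 1.51, -0, 1.272, -0.115], TCP at [0.249, 0.546, 0.231] pointing down, gripper open.
Joint ranges: [-2.97, 2.97], [-1.01, 2.36], [0.21, 2.38], [-0.96, 4.11], [0.2, 2.71], [-2.98, 2.98]. Speed limits (rad/s): [2.39, 2.39, 3.14, 3.14, 3.14, 3.14].

## Interface

Orientations are given as a unit quaternion [x, y, z, w].
In Python, from workcell import arm gives the robot as it stands. Calls block until the motion is done:
- arm.goto(position, orientation): joint-space move of the TCP to a pose.
- arm.move_straight(position, orientation=None, rate=0.15, stop_force=None): straight line of the TCP; orientation=None keeps the orientation; rate is the mean speed in m/s. With stop_force (N) it stops when the force on the tool has changed by that much, and returns True; else False.
- arm.set_joints(angles): joint-space move.
- arm.grip(opening, effort=None): finger opening in m; effort is the grip in N (None keeps the last); returns when the fingers have stopped.
- arm.dwell(seconds).
- arm.ik(position, orientation): joint angles nearest the present ones, or None.
- arm.read_camera(name): name is "side" or "top" or "wrist"; returns the picture (400x640x3 uint8, blue, green, red); there is no depth.
- arm.camera_info(name): a dict with "camera_matrix" (3x3 intrinsics, pixels), "rvec" (rotation vector, rad) and "tvec" (3), from world to camera coordinates, as OpenCV has them; the wrist camera has in their place "mount" (4x4, takes a point from camera to tool coordinates, whose origin is the TCP and whose axes are the flange's). Camera axes: x right, y down, z forward; pixel columns grow to the right and rows downward; lengths in m; the calibration is good to about 2 mm. A picture is of the moment at which its call begins: read the wrist's pose just before it. camera_info takes no time and is no camera call.
A pose or a line that the arm cannot do raises arm.IKError and nothing moves.
- arm.sign_off(): hands the job in; it is judged then, once.
Readings, each from a call of its own:
- arm.read_time(): time.
- arm.read_qpos(): joint angles.
- arm.read_dq(): joint speeds.
- arm.read_tau(): joint torques, N m.
- arm.read_position(): TCP position.
- arm.read_orientation(): TCP orientation.
- arm.read_force(): force on the tool from outside, world axes, zero at the start.
- arm.read_moment(): the same for the moment, N m.
- arm.read_opening(): finger opening in m.
- arm.read_finger_force(): force on a finger pad.
Only numpy, scipy, OpenCV 4.12 (cv2) and the standard library are available. Lean on these libraries where they do the work, as an engineer would, in place of code of your own. Each camera call takes 0.05 s, during which the arm holds its last target. There are 200 camera calls.

## Working session

There is one attempt and no reset: what is moved stays moved. The work goes in short steps, each a Python script; the robot and the scene stay as the last script left them, time stands still between calls to the robot, and variables do not carry over. Pictures are saved under pics/ and viewed, at most 10 in all, crops included, and the job is handed in when it is done.

```bash
mkdir -p pics
python3 - <<'E'
from workcell import arm
import cv2,numpy as np
for n in("top","side"):
    cv2.imwrite(f"pics/{n}0.png",arm.read_camera(n)); i=arm.camera_info(n)
    R=cv2.Rodrigues(np.array(i["rvec"]))[0]; print(n,np.round(i["camera_matrix"],1).tolist(),(-R.T@np.array(i["tvec"]).ravel()).round(3),R.round(2).tolist())
print(arm.read_time(),arm.read_orientation(),arm.read_opening())
E
```

```text
top [[468.9, 0.0, 322.1], [0.0, 468.9, 199.3], [0.0, 0.0, 1.0]] [ 0.323 -0.1    1.419] [[0.01, -1.0, 0.03], [-0.99, -0.01, -0.12], [0.12, -0.03, -0.99]]
side [[413.3, 0.0, 319.1], [0.0, 413.3, 194.6], [0.0, 0.0, 1.0]] [ 0.302 -0.94   0.789] [[0.98, -0.19, 0.01], [-0.12, -0.64, -0.76], [0.16, 0.74, -0.65]]
0.1 [ 2.12280155e-01  9.77208483e-01 -8.01349798e-04 -2.71475961e-04] 0.08548196187102558
```

View pics/top0.png

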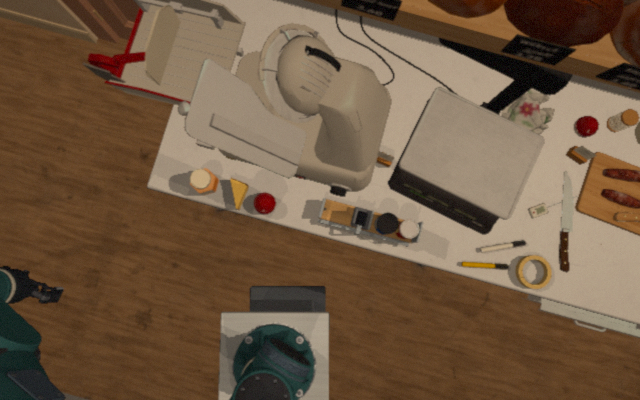

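View pics/side0.png

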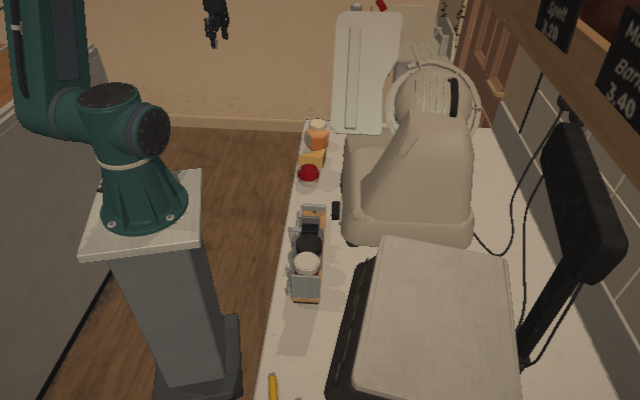

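Top view: the rack runs from about (320,210) at its low end to (420,232) at the end plate. The stop is at about (361,217), and the tins are at (387,223) and (409,230). I'll enlarge both views.

Run:
```python
import cv2,numpy as np
a=cv2.imread("pics/top0.png")[185:255,310:430]; b=cv2.imread("pics/side0.png")[195:310,275:350]
cv2.imwrite("pics/c.png",np.hstack([cv2.copyMakeBorder(cv2.resize(a,None,fx=4,fy=4,interpolation=2),0,575-280,0,0,0),cv2.resize(b,None,fx=4,fy=5,interpolation=2)]))
```

```text
(no output)
```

View pics/c.png

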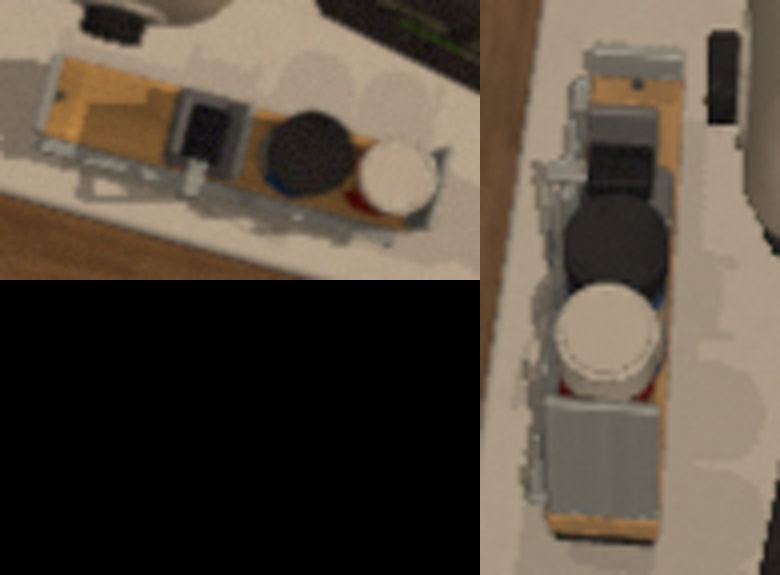

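```bash
cat > h.py <<'E'
import cv2,numpy as np
from workcell import arm
from scipy.spatial.transform import Rotation as Ro
def cam(n):
    i=arm.camera_info(n);K=np.array(i["camera_matrix"])
    if "mount" in i:
        T=np.eye(4);T[:3,:3]=Ro.from_quat(arm.read_orientation()).as_matrix();T[:3,3]=arm.read_position()
        T=np.linalg.inv(T@np.array(i["mount"]));return K,T[:3]
    return K,np.c_[cv2.Rodrigues(np.array(i["rvec"]))[0],np.array(i["tvec"]).ravel()]
def onplane(c,p,z):
    K,E=c;R=E[:,:3];o=-R.T@E[:,3];d=R.T@np.linalg.inv(K)@[p[0],p[1],1];return o+d*(z-o[2])/d[2]
def tri(c1,p1,c2,p2):
    X=cv2.triangulatePoints(c1[0]@c1[1],c2[0]@c2[1],np.float64(p1).reshape(2,1),np.float64(p2).reshape(2,1)).ravel();return X[:3]/X[3]
E
python3 - <<'E'
from h import *
t,s=cam("top"),cam("side"); T=cv2.imread("pics/top0.png");S=cv2.imread("pics/side0.png")
def blob(im,box,f):
    x0,y0,x1,y1=box;m=f(im[y0:y1,x0:x1].astype(int)).astype(np.uint8)
    n,l,st,c=cv2.connectedComponentsWithStats(m);k=1+np.argmax(st[1:,4]);return c[k]+[x0,y0],st[k]
dk=lambda a:a.max(2)<60
lt=lambda a:a.min(2)>140
B={"cap":((350,207,371,228),(296,220,325,234),dk),"yeast":((375,210,400,236),(296,233,322,259),dk),"pap":((398,219,421,239),(293,252,322,276),lt),"knob":((325,180,352,197),(330,198,342,222),dk)}
for k,(a,b,f) in B.items():
    try:
        p,q=blob(T,a,f),blob(S,b,f);X=tri(t,p[0],s,q[0]);print(k,p[0].round(1),p[1],q[0].round(1),q[1],X.round(4),[onplane(c,u[0],{"cap":.084,"yeast":.109,"pap":.119,"knob":.1}[k]).round(4)[:2] for c,u in((t,p),(s,q))])
    except Exception as e: print(k,e)
# low end stop ends in top (crop px/4)
for n,z,p in[("stop near",.052,(40,138)),("stop far",.052,(60,56))]:print(n,onplane(t,(310+p[0]/4,185+p[1]/4),z).round(4))
E
```

```text
cap [361.9 218.9] [  1   4  19  17 192] [309.6 228.4] [  5   3  18  11 172] [ 0.424  -0.2523  0.082 ] [array([ 0.423, -0.252]), array([ 0.4246, -0.2543])]
yeast [386.5 223.6] [  0   3  25  22 387] [308.7 243. ] [  0   0  26  22 466] [ 0.4097 -0.3191  0.1046] [array([ 0.4084, -0.3183]), array([ 0.4103, -0.3232])]
pap attempt to get argmax of an empty sequence
knob [337.7 190.5] [  6   6  15  10 111] [335.1 210.5] [  2   4   8  18 127] [ 0.5057 -0.1834  0.0645] [array([ 0.5021, -0.1813]), array([ 0.4942, -0.2205])]
stop near [ 0.4224 -0.1328  0.052 ]
stop far [ 0.4829 -0.147   0.052 ]
```

Cap measured at (0.424,-0.252,0.082), which agrees with the stated 84 mm. The rack axis is turned about 13°. Next I'll retract clear of the slicer, swing over and look with the wrist camera.

Run:
```python
from h import *
arm.grip(0.0)
p0=arm.read_position();q0=arm.read_orientation()
r=0.41
d=p0[:2]/np.hypot(*p0[:2]);arm.move_straight([*(d*r),.25],rate=.2)
q=np.array(arm.read_qpos());j=q.copy();j[0]+=np.arctan2(-.24,.39)-np.arctan2(d[1],d[0]);arm.set_joints(j)
a=np.radians(13.);Y=np.array([np.sin(a),np.cos(a),0])
best=None
for s in(1,-1):
    Rm=np.c_[s*Y,np.cross([0,0,-1],s*Y),[0,0,-1]];o=Ro.from_matrix(Rm).as_quat();k=arm.ik([.40,-.24,.25],o)
    print(s,o.round(3),None if k is None else np.round(k,2))
    if k is not None and(best is None or abs(k[5])<abs(best[1][5])):best=(o,k,s)
arm.goto([.40,-.24,.25],best[0]);print(best[2],arm.read_time(),arm.read_position(),arm.read_opening())
print(np.round(arm.camera_info("wrist")["mount"],3))
c=cam("wrist");im=arm.read_camera("wrist");cv2.imwrite("pics/w1.png",im);np.savez("w1.npz",K=c[0],E=c[1])
```

```text
1 [0.783 0.623 0.    0.   ] [-0.69  0.15  1.76 -0.    1.24 -0.46]
-1 [-0.623  0.783  0.     0.   ] [-0.69  0.15  1.76 -0.    1.24  2.68]
1 4.5583 [ 0.40082868 -0.23947738  0.24977682] 8.186502179236353e-05
[[-0.001 -0.946 -0.325  0.085]
 [ 1.    -0.001  0.     0.   ]
 [-0.001 -0.325  0.946 -0.143]
 [ 0.     0.     0.     1.   ]]
```

View pics/w1.png

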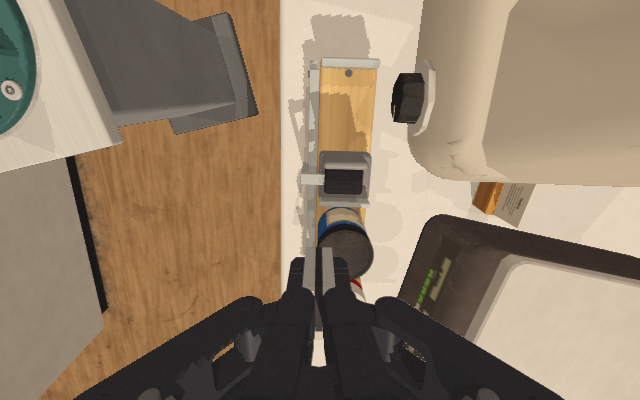

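Wrist view: cap at about (343,181), low end stop at (345,63), and the thumb rest just above the cap. The slicer knob at (405,97) is clear of the path. I'll refine the cap position and rack direction.

Run:
```python
from h import *
z=np.load("w1.npz");w=(z["K"],z["E"]);im=cv2.imread("pics/w1.png")
m=(im[160:200,318:372].max(2)<70).astype(np.uint8);n,l,st,c=cv2.connectedComponentsWithStats(m);k=1+np.argmax(st[1:,4])
x,y,ww,hh,_=st[k]+[318,160,0,0,0];print("cap box",x,y,ww,hh,c[k]+[318,160])
C=[onplane(w,p,.084).round(4) for p in((x,y+hh),(x+ww,y+hh),(x,y),(x+ww,y))];print(*C)
C0=onplane(w,c[k]+[318,160],.084);print("mean",C0,"tri top",tri(cam("top"),(361.7,218.4),w,c[k]+[318,160]))
# wood deck: fit right edge on z=.034
h=cv2.cvtColor(im,cv2.COLOR_BGR2HSV)
wd=cv2.inRange(h,(8,80,90),(25,255,255));P=[]
for r in range(74,145,4):
    cs=np.where(wd[r,310:390])[0]+310;P.append([onplane(w,(cs.min(),r),.034)[:2],onplane(w,(cs.max(),r),.034)[:2]])
P=np.array(P)
for i in(0,1):
    v=cv2.fitLine(P[:,i].astype(np.float32),cv2.DIST_HUBER,0,.01,.01).ravel();print("edge",np.degrees(np.arctan(v[0]/v[1])),v[2:])
for p in((318,68),(378,68)):print("endstop",onplane(w,p,.052).round(4))
cv2.imwrite("pics/w1c.png",cv2.resize(im[45:215,290:440],None,fx=3.5,fy=3.5,interpolation=2))
```

```text
cap box 324 169 39 26 [342.88937568 181.27601314]
[ 0.4034 -0.2566  0.084 ] [ 0.4435 -0.2658  0.084 ] [ 0.4095 -0.2293  0.084 ] [ 0.4485 -0.2382  0.084 ]
mean [ 0.42579951 -0.24637885  0.084     ] tri top [ 0.42642605 -0.25451574  0.05608831]
edge 14.840796 [ 0.41747174 -0.1717479 ]
edge 14.650254 [ 0.4778765  -0.18031222]
endstop [ 0.4255 -0.1326  0.052 ]
endstop [ 0.4851 -0.1464  0.052 ]
```

View pics/w1c.png

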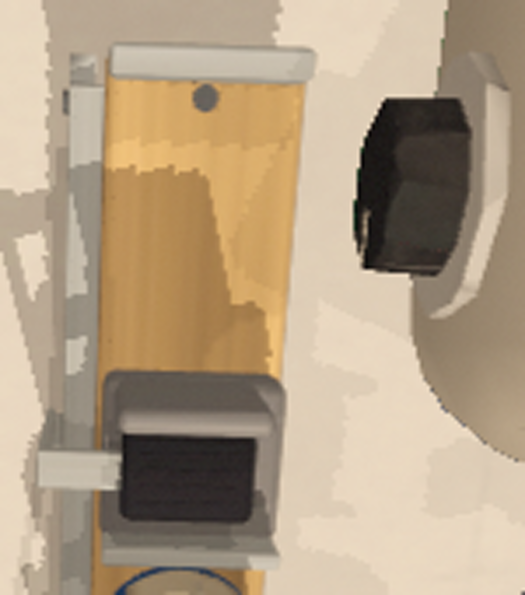

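Run:
```python
from h import *
a=np.radians(14.);Y=np.array([np.sin(a),np.cos(a),0]);o=Ro.from_matrix(np.c_[Y,np.cross([0,0,-1],Y),[0,0,-1]]).as_quat()
P=np.array([.4255,-.2485,.15])+.002*Y
arm.goto(P+[0,0,.05],o);arm.move_straight(P,o)
print(arm.read_time(),arm.read_position(),arm.read_force())
c=cam("wrist");im=arm.read_camera("wrist");np.savez("w2.npz",K=c[0],E=c[1])
cv2.imwrite("pics/w2full.png",im);cv2.imwrite("pics/w2.png",im[60:360,160:520])
```

```text
5.4333 [ 0.42599073 -0.24673879  0.15111101] [ 0.36620967 -0.26193148 -0.11695026]
```

View pics/w2.png

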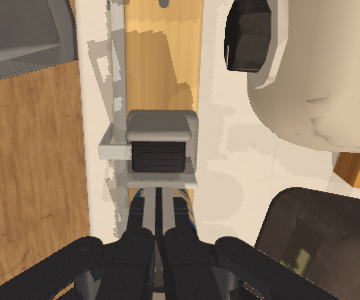

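The cap lies at full-image (292–346, 200–232), straight ahead of the fingertips at (320,246). I'll triangulate its corners from the two wrist views, and the rest's top edge as well.

Run:
```python
from h import *
W=[];B=[]
for f,g,(x0,y0,x1,y1) in(("w1.npz","w1.png",(318,160,372,200)),("w2.npz","w2full.png",(286,190,352,236))):
    z=np.load(f);W.append((z["K"],z["E"]));im=cv2.imread("pics/"+g)
    m=(im[y0:y1,x0:x1].max(2)<70).astype(np.uint8);n,l,st,c=cv2.connectedComponentsWithStats(m);k=1+np.argmax(st[1:,4])
    r=cv2.minAreaRect(np.argwhere(l==k)[:,::-1].astype(np.float32));b=cv2.boxPoints(r)+[x0+.0,y0];s=b.sum(1);d=b[:,0]-b[:,1]
    B.append(b[[s.argmin(),d.argmax(),s.argmax(),d.argmin()]]);print(B[-1].round(1).tolist(),onplane(W[-1],B[-1].mean(0),.084).round(4))
X=np.array([tri(W[0],B[0][i],W[1],B[1][i]) for i in range(4)]);print(X.round(4),X.mean(0).round(4))
```

```text
[[324.6, 168.6], [362.3, 169.9], [361.4, 194.2], [323.7, 192.9]] [ 0.4259 -0.2465  0.084 ]
[[291.0, 200.6], [345.4, 202.0], [344.6, 232.7], [290.2, 231.3]] [ 0.4259 -0.2474  0.084 ]
[[ 0.4107 -0.2285  0.0886]
 [ 0.4474 -0.237   0.0936]
 [ 0.4421 -0.2648  0.0838]
 [ 0.4035 -0.2536  0.0852]] [ 0.4259 -0.246   0.0878]
```

Run:
```python
from h import *
a=np.radians(14.);Y=np.array([np.sin(a),np.cos(a),0])
P=np.array([.4259,-.2473,0])+.0025*Y
arm.move_straight(P+[0,0,.095],rate=.1)
print("contact",arm.move_straight(P+[0,0,.078],rate=.02,stop_force=2.5),arm.read_position(),arm.read_force())
z=arm.read_position()[2]
print("press",arm.move_straight(P+[0,0,.0755],rate=.02,stop_force=20),arm.read_position(),arm.read_force())
arm.dwell(.3);print(arm.read_position(),arm.read_force(),arm.read_time())
```

```text
contact True [ 0.42653906 -0.24491053  0.08271221] [ 0.21945482 -0.70269592  4.02669117]
press False [ 0.42657502 -0.24489995  0.07569384] [-1.5737491   1.15492236  6.80563889]
[ 0.42654999 -0.24490194  0.07577922] [-1.25909993  1.37169984  6.35980128] 7.6167
```

Run:
```python
from h import *
a=np.radians(14.);Y=np.array([np.sin(a),np.cos(a),0])
P=np.array([.4259,-.2473,.074])+.0025*Y
arm.move_straight(P,rate=.02,stop_force=20);arm.dwell(.3);p0=arm.read_position();print(p0,arm.read_force())
hit=arm.move_straight(P+.11*Y,rate=.03,stop_force=9)
p=arm.read_position();print(hit,p,(p-p0)@Y*1000,arm.read_force(),arm.read_time())
```

```text
[ 0.42654209 -0.24491256  0.07431938] [-0.34805203 -0.24483919  7.52287039]
True [ 0.4494003  -0.15752676  0.07461088] 90.3199698883214 [-1.05364049 -1.29687708  4.47321901] 10.8167
```

Run:
```python
from h import *
a=np.radians(14.);Y=np.array([np.sin(a),np.cos(a),0])
p=arm.read_position();P=np.array([p[0],p[1],.0738])
arm.move_straight(P,rate=.02);print(arm.read_position(),arm.read_force())
hit=arm.move_straight(P+.008*Y,rate=.015,stop_force=14)
arm.dwell(.2);q=arm.read_position();print(hit,q,(q-p)@Y*1000,arm.read_force(),arm.read_time())
cv2.imwrite("pics/w3f.png",arm.read_camera("wrist"));im=cv2.imread("pics/w3f.png");cv2.imwrite("pics/w3.png",cv2.resize(im[100:300,220:420],None,fx=2.5,fy=2.5))
```

```text
[ 0.4493959  -0.15752839  0.07403812] [-0.50479726 -0.23193118  6.48511561]
True [ 0.44937638 -0.15756536  0.07409553] -0.04324357028043337 [-1.68541133 -1.67437216  4.87825104] 11.5583
```

View pics/w3.png

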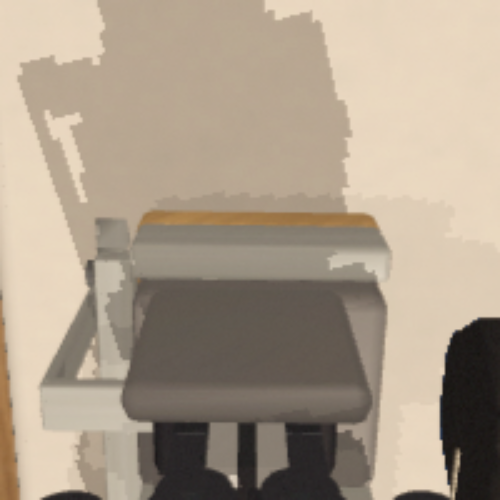

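The saddle sits against the low end stop with no deck visible between them, and pushing harder moved nothing. Now I'll let go straight up and check.

Run:
```python
from h import *
p=arm.read_position()
arm.move_straight([p[0],p[1],.10],rate=.04);arm.move_straight([p[0],p[1],.20],rate=.15)
arm.move_straight([.40,-.20,.25],rate=.15)
print(arm.read_position(),arm.read_force(),arm.read_time())
a=arm.read_camera("wrist");cv2.imwrite("pics/e1.png",cv2.resize(a[:300,200:500],(500,500)));
q=np.array(arm.read_qpos());q[0]+=.9;arm.set_joints(q)
b=arm.read_camera("top");cv2.imwrite("pics/e2.png",np.hstack([cv2.imread("pics/e1.png"),cv2.copyMakeBorder(cv2.resize(b[160:260,180:440],(286,110)),0,390,0,0,0)]))
t0=cv2.imread("pics/top0.png")[160:250,180:440].astype(int);d=np.abs(b[160:250,180:440]-t0).max(2)>60
print([(x+180,y+160,w,h,n) for x,y,w,h,n in cv2.connectedComponentsWithStats(d.astype(np.uint8))[2][1:] if n>8])
```

```text
[ 0.39989151 -0.19976726  0.24950223] [ 0.50989457 -0.27748    -0.29865282] 13.925
[(np.int32(180), np.int32(199), np.int32(21), np.int32(51), np.int32(403)), (np.int32(321), np.int32(200), np.int32(22), np.int32(21), np.int32(280)), (np.int32(290), np.int32(205), np.int32(14), np.int32(13), np.int32(135)), (np.int32(352), np.int32(207), np.int32(20), np.int32(22), np.int32(274)), (np.int32(198), np.int32(230), np.int32(4), np.int32(5), np.int32(14)), (np.int32(329), np.int32(230), np.int32(5), np.int32(5), np.int32(14))]
```

View pics/e2.png

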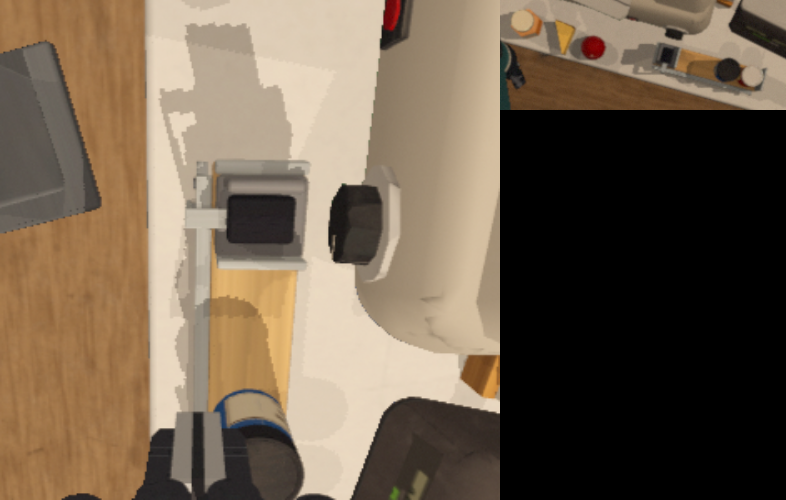

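The stop is against the end and the cap is up. The tins stand as before, and the timer, cheese and jar show no change. The other changed spots are the arm and its shadow.

```bash
python3 -c "
from workcell import arm
arm.dwell(.3);print(arm.read_time(),arm.read_force());print(arm.sign_off())"
```

```text
15.775 [-0.49898612  0.21301276  0.30573885]
the job is handed in; nothing more can be done
None
```

I pressed the release, pushed the ratchet stop about 90 mm back against the low end stop, let go and moved clear; in the closing pictures the cap is up and the tins stand as before, and I handed the job in at 15.8 s.

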